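Close and bolt a resin pressure pot

ROBOT

A 7-joint arm with a two-finger parallel gripper is mounted at the origin on a cart in front of the work surface, level with it; the furniture and walls round the work are solid. World frame = base frame: x ahead of the robot, y to its left, z up, the work surface at z = 0. Lengths are in m, angles in rad, forces in N, time in s.
With the tool pointing down it reaches from about 0.4 to 0.85 m from the base axis. Payload 10.4 kg.
Tool frame: the origin (TCP) lies at the very end of the fingers, on their centre line; the grasp point (between the pads) lies 19 mm behind it; z points along the fingers, y is the direction in which the jaws open and shut (so a half turn about z gives the same grasp; the last joint's range is limited). The gripper opens to 87 mm and grips with 3 to 60 N. Pads are 19 mm wide; open, the fingers measure 117 mm over their backs; the gripper's body (75 mm by 190 mm) begins 51 mm behind the grasp point.
Start: joints at [1.235, 0.332, -0.065, 1.46, 0.022, 1.35, -0.088], TCP at [0.192, -0.595, 0.184] pointing down, gripper open.
Joint ranges: [-2.6, 2.6], [-0.5, 2.12], [-1.47, 1.34], [0.16, 2.42], [-1.27, 4.41], [0.06, 2.06], [-2.6, 2.6]. Speed limits (rad/s): [2.22, 2.22, 2.79, 2.79, 3.14, 3.14, 3.14].

INTERFACE

Orientations are given as [roll, pitch, yaw] about the fixed x, y, z axes, in that order (R = Rz(yaw) Ry(pitch) Rx(roll)).
In Python, from bench import r gives the robot as it stands.
- The arm moves only by the tool play_rows, never from a script. Its arguments are lists of equal length, an entry for each row: "dp": the shift along the world's x, y, z in mm, a list of three; "spin": the turn about the world's z in degrees; "hand": the opening, from -1 (shut) to 1 (fully open). A call has 1 to 5 rows; each row is the pose to reach, as a shift and turn from the pose commanded when the call began; what a row does not reach only later rows make up. A row lasts 1/8 s, in which the tool goes at most 62.5 mm and 10.7 degrees, less where a joint would pass 70% of its speed; a pose out of reach is approached as far as the arm can. A call with a gripper value outside its range is refused whole. The fingers move at their own pace and stop on an object; "newtons" is the grip in N (left out, the last holds). Time passes only in rows, so rows that repeat a pose let the fingers close. It gives the time, the measured TCP pose, the force and the opening at its end, in the units of the state.
- r.get_state(): the state, without advancing time (a new reading comes with each control period).
- r.grab_frame(name): name is "side" or "top"; returns a dict with "img" (400x640x3 uint8, blue, green, red), "camera_matrix" (3x3 intrinsics, pixels), "R" (3x3) and "t" (3): a world point X has camera coordinates R X + t. Camera axes: x right, y down, z forward; pixel columns grow to the right and rows downward; lengths in m; the calibration is good to about 2 mm. A picture is of the moment at which its call begins. There is no depth.
- r.close_job(): hands the job in, once; it reports no verdict.
The state is a dict: "time": time; "joint_pos": joint angles; "qd": joint speeds; "joint_efforts": joint torques, N m; "tcp_pos": TCP position; "tcp_rot": TCP orientation; "contact_force": force on the tool from outside, world axes, zero at the start; "torque": the same for the moment, N m; "width": finger opening in m.
Only numpy, scipy, OpenCV 4.12 (cv2) and the standard library are available. Lean on these libraries where they do the work, as an engineer would, in place of code of your own. Each camera call takes 0.05 s, during which the arm holds its last target.

TASK

Close the resin pressure pot for curing: screw its lid down clockwise by pushing its arms round, for as many turns as it takes, until the hole in the lid's rim stands squarely in front of the safety bolt and level with it (the red mark on the lid then meets the red line on the bolt's bracket, and the red band round the pot is covered). Then push the bolt all the way into that hole and swing its red-knobbed handle fully down sideways into the notch, so that it cannot work loose. Leave the specimen jars, the petri dish and the dropper bottles where they stand.

Things in the scene. Friction and masses are not known exactly. Their poses are not given: they have to be found in the camera images.
- pot: steel pot, 104 mm diameter, on a base plate fixed to the bench. Origin: on its upright axis at bench level, z up. Its -x axis points to the grey bracket of the safety bolt (68 to 136 mm out, 32 mm wide, top at 84 mm height). A pressure gauge sticks out to +y, up to 100 mm from the axis and below 70 mm height
- lid (a joint): how far the lid is unscrewed, rad: 0 = home (hole in front of the bolt and level with it), positive = anticlockwise from above. Right-hand thread: 10 mm up per turn (2 pi). Starts 0.9 to 1.7 turns up; only 0 fits. It can be overscrewed, to a stop at -0.6, and turned back. Turning takes 0.25 N m (3 to 4 N at an arm); it stays where it is left. A bolt pushed in draws it true from 0.06 rad off
- lid_boss (a point): top of the lid's middle boss (36 mm diameter), on the pot's axis, 128 mm above the bench with the lid home and higher by the lid's rise before. The lid is 124 mm wide, its rim's top 34 mm below this point
- lid_arm_1 (a point): point on the axis of one of the lid's three straight level radial arms, 80 mm from the pot's axis and 20 mm below the boss top (108 mm above the bench with the lid home). Arms: 16 mm thick, black grips, 120 degrees apart, ending 95 mm from the axis, free underneath from 62 mm outward. With the lid home this arm lies along the pot's +x, directly away from the bolt
- lid_arm_2 (a point): the same point on the second arm, 120 degrees anticlockwise from the first seen from above
- lid_arm_3 (a point): the same point on the third arm, 240 degrees anticlockwise from the first seen from above
- lid_hole (a point): mouth of the cross hole in the lid's rim (13 mm wide, 18 mm over its countersink), 62 mm from the axis, below a red mark on the lid's top; midway between the second and third arm. With the lid home it faces the bolt, 72 mm above the bench
- bolt (a joint): travel of the safety bolt (10 mm round steel, level and radial, axis 72 mm above the bench), m: 0 = drawn fully out, 0.022 = fully home in the lid's hole; it strikes the rim at about 0.011 if the hole is not in front of it. Starts at 0 to 0.004. Slides with about 2 N and stays where it is left
- bolt_handle (a joint): angle of the bolt's handle, rad: 0 = upright, in a slot between two cheeks (it can be tipped only when the bolt is home); 1.45 = fully down in its notch, almost level. It swings about the bolt's axis towards the pot's -y side and stays where it is left (friction 0.03 N m, about 1 N at the knob)
- knob (a point): centre of the red ball knob (20 mm diameter) on the handle's 9 mm rod, 48 mm from the bolt's axis; upright it is 120 mm above the bench, and 122 mm from the pot's axis with the bolt out, 100 mm with it home. Pushing the knob towards the pot drives the bolt
- jar_a: specimen jar with yellow lid, 54 mm wide, 72 mm high, standing loose on the bench; origin at the middle of its underside; leave it alone
- jar_b: specimen jar with yellow lid, 54 mm wide, 72 mm high, standing loose on the bench; origin at the middle of its underside; leave it alone
- jar_c: small specimen jar with white lid, 44 mm wide, 56 mm high, standing loose on the bench; origin at the middle of its underside; leave it alone
- jar_d: specimen jar with blue lid, 54 mm wide, 72 mm high, standing loose on the bench; origin at the middle of its underside; leave it alone
- petri_a: white petri dish, 61 mm wide, 15 mm high, standing loose on the bench; origin at the middle of its underside; leave it alone
- dropper_a: brown dropper bottle with red teat, 33 mm wide, 96 mm high, standing loose on the bench; origin at the middle of its underside; leave it alone
- dropper_oil: small pale dropper bottle, 30 mm wide, 84 mm high, standing loose on the bench; origin at the middle of its underside; leave it alone

How it is judged:
By the outcome, as a careful person would: the job done as asked, in the order asked, and still so for the second after the job is handed in, with the robot touching nothing.
It also fails if it takes over 69 s, if anything falls off the work surface, if the arm or the gripper's body presses on something with over 40 N, if the wrist force passes 120 N, or if a joint passes its speed limit or range.

## Working session

There is one attempt and no reset: what is moved stays moved. The work goes in short steps, Python scripts to look and compute and a tool call to move; the robot and the scene stay as the last step left them, time stands still between calls to the robot, and variables do not carry over. Pictures are saved under pics/ and viewed, and the job is handed in when it is done.

Besides the shell and the picture viewer there is one more tool, called after ">>>" as name(argument=value, ...) on one line, values as JSON. play_rows: Moves the arm, as the interface text tells. Its arguments: {"type":"object","properties":{"dp":{"type":"array","items":{"type":"array","items":{"type":"number"}}},"spin":{"type":"array","items":{"type":"number"}},"hand":{"type":"array","items":{"type":"number"}},"newtons":{"type":"number"}},"required":["dp","spin","hand"]}

```bash
ls; mkdir -p pics
python3 - <<'E'
from bench import r
import cv2, pickle
s=r.get_state()
for k,v in s.items(): print(k,v)
for n in("side","top"):
    f=r.grab_frame(n); cv2.imwrite(f"pics/{n}0.png",f["img"]); pickle.dump(f,open(f"{n}0.pkl","wb"))
    print(n,f["camera_matrix"],f["R"],f["t"])
E
```

```text
pics
time 0.0
joint_pos [ 1.23538614  0.33289491 -0.06467044  1.46094614  0.02159346  1.34988761
 -0.08848578]
qd [-0.00034127  0.00017278 -0.00216334  0.00098624 -0.00178737 -0.00237696
 -0.0009407 ]
joint_efforts [ 2.92452651e-04 -6.23258686e+01  2.48427055e-02 -3.89895165e+01
 -6.13125809e-02  3.98652290e-02  1.53655933e-04]
tcp_pos [ 0.19217456 -0.59425703  0.18323721]
tcp_rot [-3.14015332e+00  6.93941249e-05  3.12816163e-01]
contact_force [-0.56049435  0.46520065  0.89335832]
torque [-0.02365008  0.01125925 -0.04808898]
width 0.08713473972946503
side [[377.65917459   0.         319.99280843]
 [  0.         377.65917459 194.77298405]
 [  0.           0.           1.        ]] [[ 0.99442207  0.10410593  0.01693246]
 [ 0.07481941 -0.58310463 -0.8089444 ]
 [-0.07434251  0.80569904 -0.58764126]] [-0.63443786  0.0445407   1.17346606]
top [[380.58603924   0.         317.85287971]
 [  0.         380.58603924 205.41964441]
 [  0.           0.           1.        ]] [[-0.0193791  -0.99980249  0.00440837]
 [-0.99314391  0.01874127 -0.11538604]
 [ 0.11528063 -0.00661422 -0.99331094]] [0.0031136  0.65480955 1.15273338]
```

View pics/side0.png

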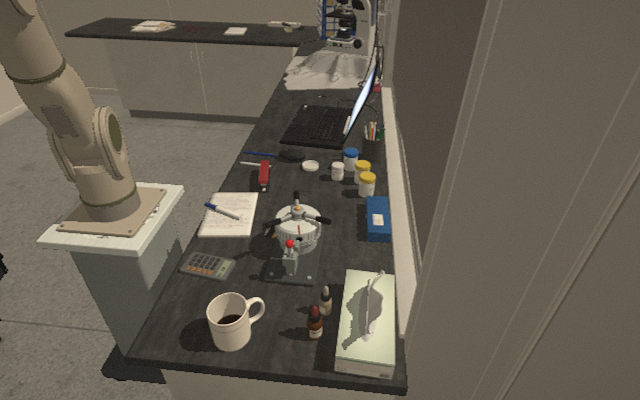

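View pics/top0.png

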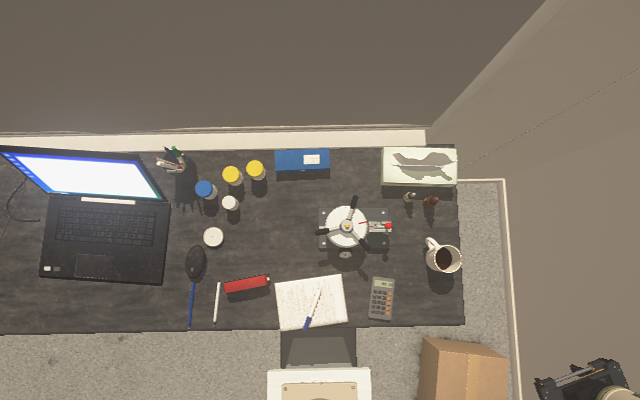

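Run:
```python
import cv2
a=cv2.imread("pics/top0.png")[180:275,300:410]; cv2.imwrite("pics/top0c.png",cv2.resize(a,None,fx=6,fy=6,interpolation=cv2.INTER_CUBIC))
a=cv2.imread("pics/side0.png")[180:290,250:345]; cv2.imwrite("pics/side0c.png",cv2.resize(a,None,fx=5,fy=5,interpolation=cv2.INTER_CUBIC))
```

```text
(no output)
```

View pics/top0c.png

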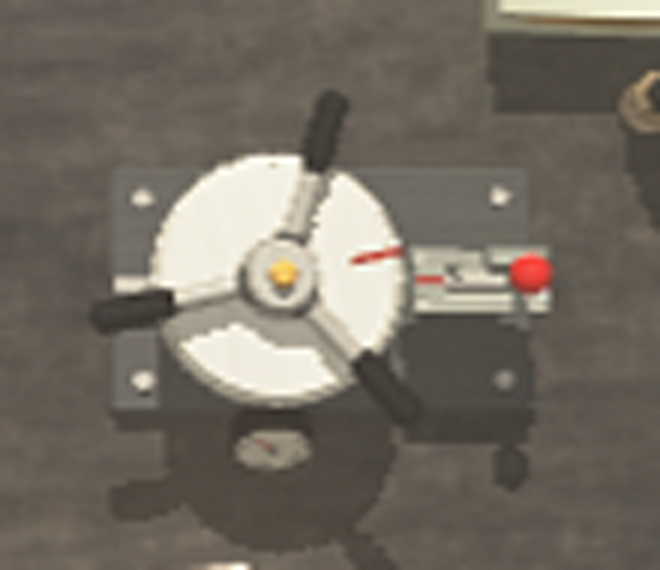

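View pics/side0c.png

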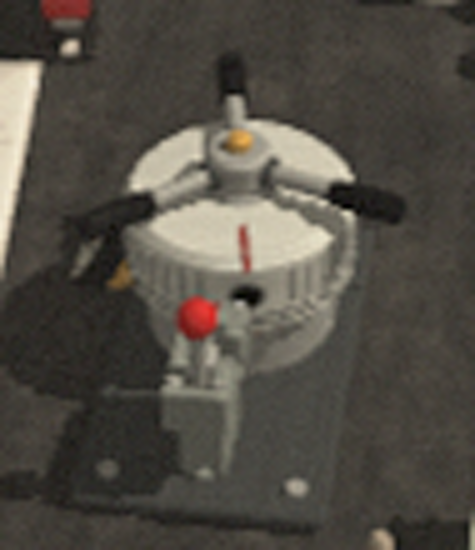

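```bash
cat > h.py <<'E'
import numpy as np, pickle, cv2
from scipy.optimize import least_squares
def proj(f,X):
    X=np.atleast_2d(X); c=X@np.array(f["R"]).T+np.array(f["t"]); p=c@np.array(f["camera_matrix"]).T
    return p[:,:2]/p[:,2:]
def rot(a): return np.array([[np.cos(a),-np.sin(a),0],[np.sin(a),np.cos(a),0],[0,0,1]])
def model(px,py,yaw,th,bolt):
    rise=10e-3*th/(2*np.pi); W=lambda p:rot(yaw)@np.array(p)+[px,py,0]
    d={}
    for i in range(3):
        a=th+i*2*np.pi/3
        d[f"tip{i+1}"]=W([.092*np.cos(a),.092*np.sin(a),.108+rise])
        d[f"arm{i+1}"]=W([.080*np.cos(a),.080*np.sin(a),.108+rise])
    d["boss"]=W([0,0,.128+rise]); a=th+np.pi
    d["mark"]=W([.060*np.cos(a),.060*np.sin(a),.094+rise])
    d["hole"]=W([.062*np.cos(a),.062*np.sin(a),.072+rise])
    d["knob"]=W([-.122+bolt,0,.120])
    return d
E
python3 - <<'E'
from h import *
ft=pickle.load(open("top0.pkl","rb"));fs=pickle.load(open("side0.pkl","rb"))
obs=[(ft,"tip3",355,195.8),(ft,"tip1",316,232.6),(ft,"tip2",368,249),(ft,"knob",388.5,225.5),(fs,"knob",289.4,243.6),
(fs,"tip1",296.4,192),(fs,"tip3",330,221.2),(fs,"tip2",265.5,222.5),(fs,"mark",299.4,233.5),(ft,"mark",366.5,221.7),(fs,"hole",299.2,239)]
def res(p):
    m=model(*p); return np.concatenate([proj(f,m[n])[0]-[u,v] for f,n,u,v in obs])
for th0 in(6.5,12.8,):
    o=least_squares(res,[.55,-.07,1.57,th0,.002],x_scale=[.01,.01,.1,.1,.01],loss="soft_l1")
    print(o.x,o.x[3]/6.2832,o.cost)
    print(np.round(res(o.x).reshape(-1,2),1).tolist())
    m=model(*o.x)
    for k,v in m.items(): print(k,v.round(4))
E
```

```text
[ 5.85862949e-01 -9.06426916e-02  1.56063059e+00  6.49348012e+00
  5.60882088e-04] 1.033467042915707 5.585409412487547
[[0.6, -0.5], [-0.5, -0.4], [0.3, -0.2], [-0.1, -0.6], [-0.5, -0.0], [-0.6, -0.2], [-0.4, 0.8], [0.8, 2.6], [-0.8, -2.0], [-0.6, -0.5], [-0.5, -0.5]]
tip1 [ 5.676e-01 -5.000e-04  1.183e-01]
arm1 [ 0.57   -0.0122  0.1183]
tip2 [ 0.5169 -0.1516  0.1183]
arm2 [ 0.5259 -0.1436  0.1183]
tip3 [ 0.6731 -0.1199  0.1183]
arm3 [ 0.6617 -0.1161  0.1183]
boss [ 0.5859 -0.0906  0.1383]
mark [ 0.5978 -0.1494  0.1043]
hole [ 0.5982 -0.1514  0.0823]
knob [ 0.5846 -0.2121  0.12  ]
[ 5.86205629e-01 -9.27271121e-02  1.55826259e+00  1.27728421e+01
  2.63500373e-03] 2.032856209067699 12.573818359343376
[[1.9, -1.0], [0.1, -0.9], [1.3, -0.2], [-0.1, -0.6], [-0.4, -0.0], [-0.5, -2.7], [-0.3, -1.5], [0.4, 0.0], [-1.0, -4.5], [0.6, -0.8], [-0.7, -2.9]]
tip1 [ 0.5685 -0.0025  0.1283]
arm1 [ 0.5708 -0.0142  0.1283]
tip2 [ 0.5169 -0.1532  0.1283]
arm2 [ 0.5259 -0.1453  0.1283]
tip3 [ 0.6733 -0.1225  0.1283]
arm3 [ 0.6619 -0.1186  0.1283]
boss [ 0.5862 -0.0927  0.1483]
mark [ 0.5978 -0.1516  0.1143]
hole [ 0.5982 -0.1536  0.0923]
knob [ 0.5847 -0.2121  0.12  ]
```

Run:
```python
from h import *
ft=pickle.load(open("top0.pkl","rb"));fs=pickle.load(open("side0.pkl","rb"))
def ray(f,u,v,z):
    R=np.array(f["R"]);t=np.array(f["t"]);c=-R.T@t; d=R.T@np.linalg.inv(f["camera_matrix"])@[u,v,1]
    return (c+d*(z-c[2])/d[2]).round(3)
for n,u,v in(("box corner near top",382,185),("far",382,148),("right",458,186),("tissue L",395,160),("oil",410,196),("brown",431,200),("wall",300,132)):
    print(n,[ray(ft,u,v,z)[:2] for z in(0,.08,.15)])
for n,u,v in(("box tl",348,271),("box tr",396,280),("box bl",335,368),("box bottom",335,374),("tissue peak",383,272)):
    print(n,[ray(fs,u,v,z)[:2] for z in(0,.06,.1,.15,.2)])
a=cv2.imread("pics/side0.png")[250:390,290:420]; cv2.imwrite("pics/side0d.png",cv2.resize(a,None,fx=4,fy=4))
```

```text
box corner near top [array([ 0.722, -0.219]), array([ 0.709, -0.205]), array([ 0.697, -0.193])]
far [array([ 0.845, -0.224]), array([ 0.824, -0.21 ]), array([ 0.805, -0.197])]
right [array([ 0.714, -0.467]), array([ 0.701, -0.436]), array([ 0.69, -0.41])]
tissue L [array([ 0.804, -0.265]), array([ 0.785, -0.248]), array([ 0.769, -0.233])]
oil [array([ 0.684, -0.309]), array([ 0.673, -0.289]), array([ 0.664, -0.271])]
brown [array([ 0.67 , -0.376]), array([ 0.66 , -0.352]), array([ 0.651, -0.33 ])]
wall [array([0.904, 0.045]), array([0.879, 0.042]), array([0.857, 0.039])]
box tl [array([ 0.729, -0.17 ]), array([ 0.728, -0.226]), array([ 0.727, -0.263]), array([ 0.726, -0.309]), array([ 0.725, -0.356])]
box tr [array([ 0.852, -0.186]), array([ 0.841, -0.24 ]), array([ 0.833, -0.277]), array([ 0.824, -0.322]), array([ 0.815, -0.367])]
box bl [array([ 0.714, -0.437]), array([ 0.714, -0.471]), array([ 0.714, -0.493]), array([ 0.714, -0.521]), array([ 0.715, -0.55 ])]
box bottom [array([ 0.715, -0.449]), array([ 0.715, -0.482]), array([ 0.715, -0.504]), array([ 0.715, -0.531]), array([ 0.715, -0.559])]
tissue peak [array([ 0.82 , -0.163]), array([ 0.811, -0.219]), array([ 0.805, -0.256]), array([ 0.798, -0.303]), array([ 0.791, -0.35 ])]
```

View pics/side0d.png

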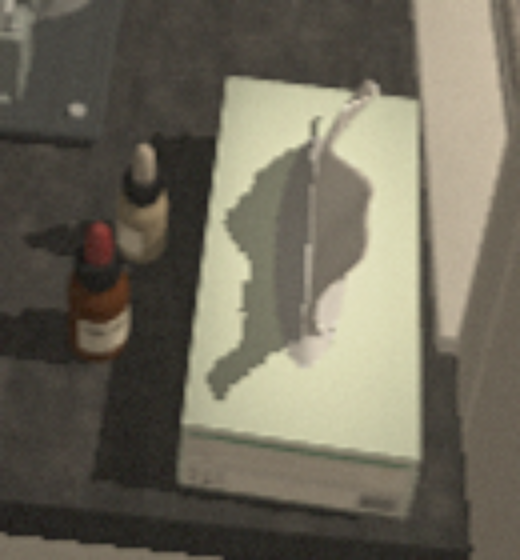

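>>> play_rows(dp=[[0,0,40],[20,40,80],[50,90,80],[85,140,80],[120,195,80]], spin=[-6,-12,-18,-18,-18], hand=[-1,-1,-1,-1,-1], newtons=20)

```text
time: 0.72
tcp_pos: [0.3117, -0.4001, 0.2638]
tcp_rot: [3.142, 0.0, -0.002]
contact_force: [0.4, -0.9, 0.6]
width: 0.0452
```

>>> play_rows(dp=[[33,53,0],[66,106,0],[99,159,0],[132,212,0],[160,260,0]], spin=[0,0,0,0,0], hand=[-1,-1,-1,-1,-1])

```text
time: 1.35
tcp_pos: [0.4716, -0.1398, 0.264]
tcp_rot: [3.141, 0.0, -0.001]
contact_force: [1.0, -1.2, -0.1]
width: 0.0016
```

>>> play_rows(dp=[[30,50,0],[65,112,-10],[65,112,-70],[65,112,-120],[65,112,-152]], spin=[0,0,0,0,0], hand=[-1,-1,-1,-1,-1])

```text
time: 1.98
tcp_pos: [0.5345, -0.0298, 0.1092]
tcp_rot: [-3.141, 0.003, -0.001]
contact_force: [-0.4, 0.4, 0.2]
width: 0.0004
```

```bash
cat > look.py <<'E'
import sys
from h import *
from bench import r
tag=sys.argv[1]; out=[]
for n,(a,b,c,d) in(("side",(170,290,240,350)),("top",(175,275,300,410))):
    if len(sys.argv)>2 and n not in sys.argv[2]: continue
    f=r.grab_frame(n); pickle.dump(f,open(f"{n}{tag}.pkl","wb")); cv2.imwrite(f"pics/{n}{tag}.png",f["img"])
    out.append(cv2.resize(f["img"][a:b,c:d],(660,int(660*(b-a)/(d-c))) if False else (400,400*(b-a)//(d-c)),interpolation=cv2.INTER_CUBIC))
h=max(o.shape[0] for o in out)
cv2.imwrite(f"pics/z{tag}.png",np.hstack([np.pad(o,((0,h-o.shape[0]),(0,0),(0,0))) for o in out]))
s=r.get_state(); print(s["time"],s["tcp_pos"].round(4),s["contact_force"].round(1))
E
python3 look.py 1
```

```text
2.075 [ 0.5332 -0.0299  0.1085] [-0.3 -0.8  0.5]
```

View pics/z1.png

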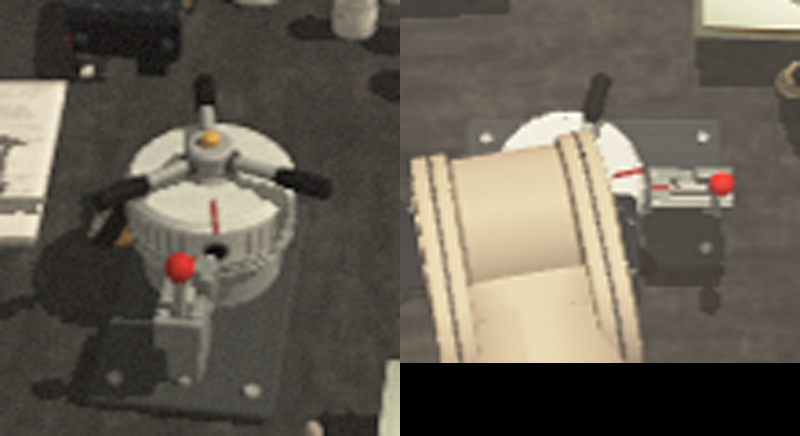

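Run:
```python
from h import *
fs=pickle.load(open("side1.pkl","rb"))
print(proj(fs,[[.533,-.03,.109],[.533,-.03,.18]]))
```

```text
[[281.81995584 199.73478473]
 [280.68572943 178.33428635]]
```

View pics/side1.png

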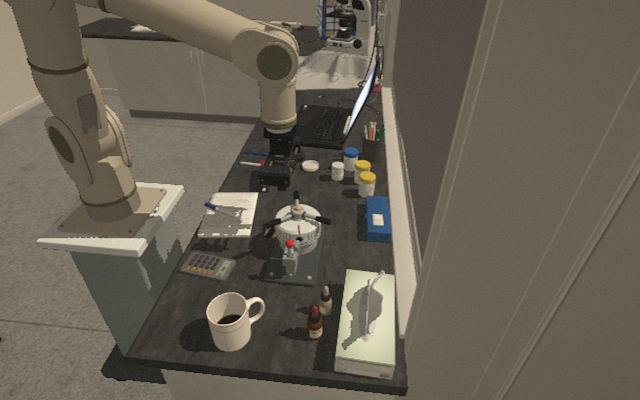

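Run:
```python
import cv2
a=cv2.imread("pics/side1.png")[130:240,220:340]; cv2.imwrite("pics/side1d.png",cv2.resize(a,None,fx=6,fy=5.4))
```

```text
(no output)
```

View pics/side1d.png

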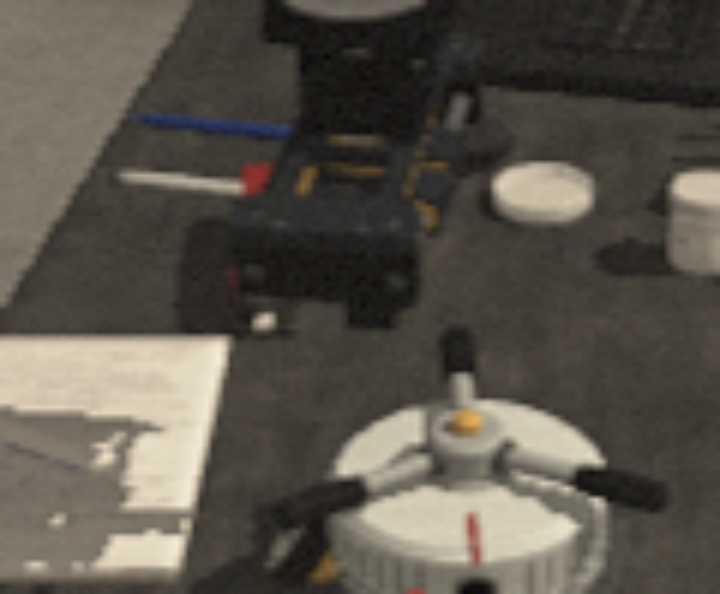

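Run:
```python
import cv2,numpy as np
a=cv2.imread("pics/side1.png")[165:225,255:315].astype(float); a=255*np.clip(a/110,0,1)**.6
cv2.imwrite("pics/side1e.png",cv2.resize(a.astype(np.uint8),None,fx=10,fy=10,interpolation=cv2.INTER_CUBIC))
```

```text
(no output)
```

View pics/side1e.png

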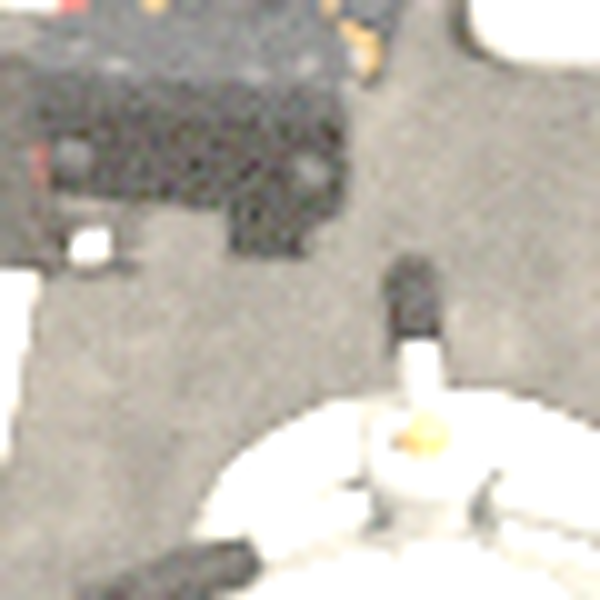

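Run:
```python
from h import *
fs=pickle.load(open("side1.pkl","rb"));ft=pickle.load(open("top1.pkl","rb"))
for y in(-.03,-.045,0,.03):
  print(y,proj(fs,[[.533,y,z] for z in(.109,.128,.14,.16,.18,.2)]).round(0).tolist())
print(proj(fs,[[.533,-.125,.18],[.495,-.125,.18],[.571,-.125,.18]]))
from bench import r
s=r.get_state();print(s)
```

```text
-0.03 [[282.0, 200.0], [282.0, 194.0], [281.0, 191.0], [281.0, 185.0], [281.0, 178.0], [280.0, 172.0]]
-0.045 [[281.0, 203.0], [280.0, 197.0], [280.0, 194.0], [280.0, 188.0], [280.0, 181.0], [279.0, 175.0]]
0 [[284.0, 193.0], [284.0, 188.0], [283.0, 184.0], [283.0, 178.0], [283.0, 172.0], [282.0, 166.0]]
0.03 [[286.0, 187.0], [285.0, 182.0], [285.0, 179.0], [285.0, 173.0], [285.0, 167.0], [284.0, 160.0]]
[[273.41375507 199.53673197]
 [258.21300633 198.36793013]
 [288.70739946 200.71267665]]
{'time': 2.075, 'joint_pos': array([ 0.49675402,  0.24976317, -0.59718014,  1.76694196,  0.14967164,
        1.17729352, -1.71641439]), 'qd': array([ 0.0067033 , -0.04504969, -0.00633847, -0.07988212, -0.01853072,
        0.05896819,  0.0142347 ]), 'joint_efforts': array([ -0.58565196, -47.75182128,  -5.19064844, -35.85359573,
         0.23863675,  -1.12200111,  -0.23773841]), 'tcp_pos': array([ 0.53317654, -0.02994365,  0.10846863]), 'tcp_rot': array([-3.14087802e+00,  6.56247873e-03, -1.09910642e-03]), 'contact_force': array([-0.26789951, -0.82841855,  0.46432734]), 'torque': array([-0.00792451, -0.00524664,  0.02644552]), 'width': 0.0004205574826361495}
```

```bash
python3 look.py 2 side
python3 - <<'E'
import cv2,numpy as np
a=cv2.imread("pics/side2.png")[165:225,255:315].astype(float); a=255*np.clip(a/110,0,1)**.6
cv2.imwrite("pics/side2e.png",cv2.resize(a.astype(np.uint8),None,fx=10,fy=10,interpolation=cv2.INTER_CUBIC))
E
```

```text
2.125 [ 0.5348 -0.0299  0.111 ] [ 0.3 -0.3  0.6]
```

View pics/side2e.png

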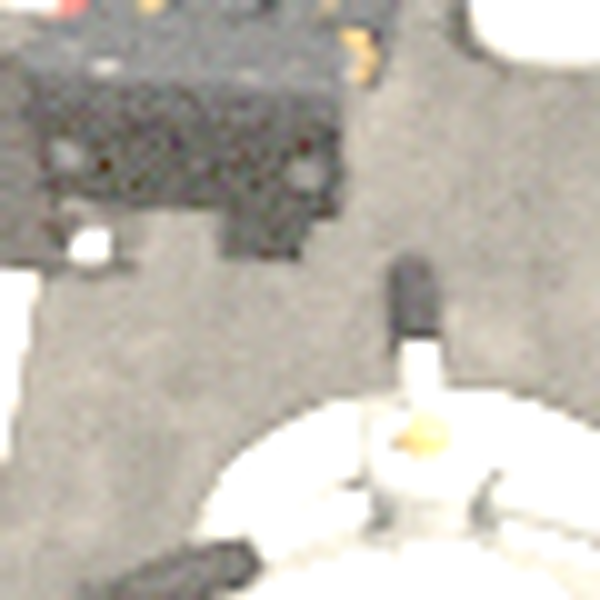

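Run:
```python
import cv2,numpy as np
a=cv2.imread("pics/side2.png")[150:230,240:340].astype(float);b=cv2.imread("pics/side0.png")[150:230,240:340].astype(float)
d=np.clip(np.abs(a-b)*4,0,255).astype(np.uint8)
cv2.imwrite("pics/diff.png",cv2.resize(d,None,fx=7,fy=7,interpolation=cv2.INTER_NEAREST))
```

```text
(no output)
```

View pics/diff.png

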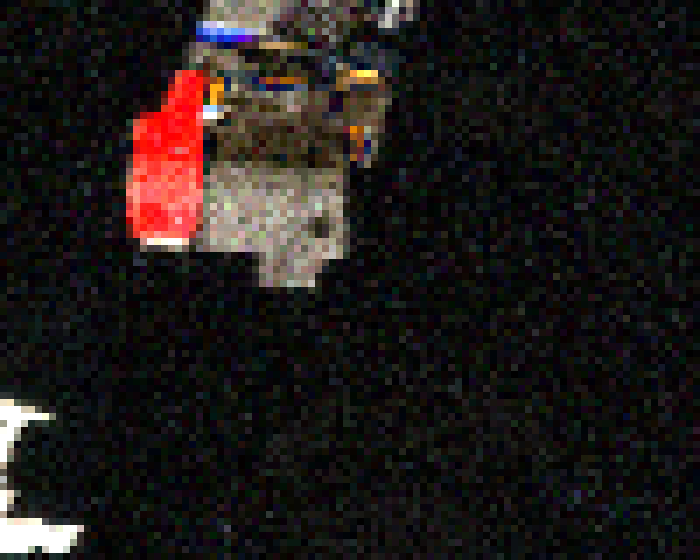

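>>> play_rows(dp=[[9,6,0],[18,10,0],[27,13,0],[36,15,0]], spin=[0,0,0,0], hand=[-1,-1,-1,-1])

```text
time: 2.62
tcp_pos: [0.5728, -0.0147, 0.1124]
tcp_rot: [3.142, -0.001, -0.001]
contact_force: [-0.0, 0.4, 0.9]
width: 0.0005
```

```bash
python3 look.py 3
```

```text
2.725 [ 0.5728 -0.0146  0.1121] [-0.   0.6 -0.5]
```

View pics/z3.png

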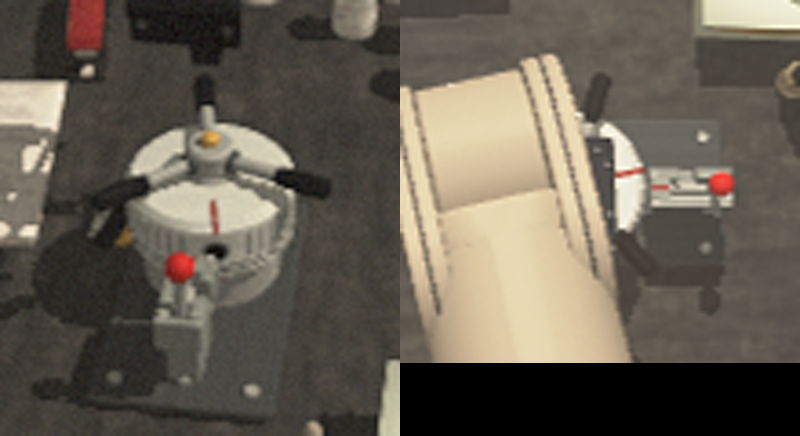

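Run:
```python
from h import *
fs=pickle.load(open("side3.pkl","rb"));ft=pickle.load(open("top3.pkl","rb"))
print(proj(fs,[[.573,-.015,z] for z in(.112,.13,.14,.15)]).round(1).tolist(),proj(fs,[[.573,y,.112] for y in(0,.01,.02,.03)]).round(1).tolist())
print(proj(ft,[[.573,y,z] for y in(-.11,-.07) for z in(.18,.22,.26)]).round(1).tolist())
a=np.hstack([cv2.resize(ft["img"][180:260,310:400],(450,400),interpolation=cv2.INTER_CUBIC),cv2.resize(fs["img"][160:230,265:335],(400,400),interpolation=cv2.INTER_CUBIC)]).astype(float)
cv2.imwrite("pics/e3.png",(255*np.clip(a/140,0,1)**.6)[:, :800].astype(np.uint8))
```

```text
[[296.9, 196.8], [296.8, 191.5], [296.7, 188.5], [296.7, 185.5]] [[297.7, 193.6], [298.3, 191.6], [298.8, 189.6], [299.3, 187.6]]
[[355.4, 228.4], [357.0, 227.6], [358.7, 226.7], [340.8, 228.7], [341.8, 227.9], [342.9, 227.0]]
```

View pics/e3.png

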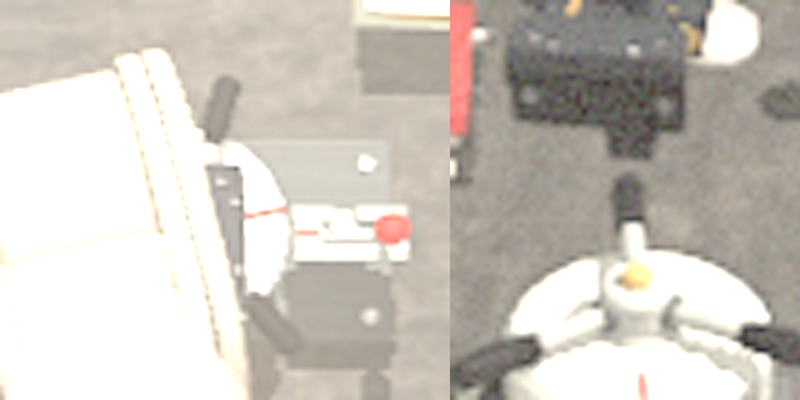

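>>> play_rows(dp=[[-18,-5,0],[-36,-14,0],[-36,-14,-18],[-36,-14,-32],[-36,-14,-32]], spin=[0,0,0,0,0], hand=[-1,-1,-1,-1,-1])

```text
time: 3.35
tcp_pos: [0.5351, -0.0285, 0.0783]
tcp_rot: [-3.141, 0.003, -0.001]
contact_force: [-0.5, -0.2, -0.3]
width: 0.0002
```

```bash
python3 look.py 4 side
python3 - <<'E'
from h import *
fs=pickle.load(open("side4.pkl","rb"))
a=cv2.resize(fs["img"][160:240,255:335],(560,560),interpolation=cv2.INTER_CUBIC).astype(float)
cv2.imwrite("pics/e4.png",(255*np.clip(a/140,0,1)**.6).astype(np.uint8))
for z in(.08,.1,.105,.11,.115,.12): print(z,proj(fs,[.537,-.03,z]),(proj(fs,[.537,-.03,z])-[255,160])*7)
E
```

```text
3.4 [ 0.5357 -0.0285  0.0792] [ 0.7 -0.2  0.3]
0.08 [[283.66107906 208.10255158]] [[200.62755342 336.71786107]]
0.1 [[283.37638087 202.43589044]] [[198.63466612 297.05123307]]
0.105 [[283.30420828 200.99935987]] [[198.12945794 286.99551911]]
0.11 [[283.23162972 199.55474911]] [[197.62140807 276.88324377]]
0.115 [[283.15864178 198.10198978]] [[197.11049246 266.71392847]]
0.12 [[283.08524097 196.64101275]] [[196.5966868  256.48708925]]
```

View pics/e4.png

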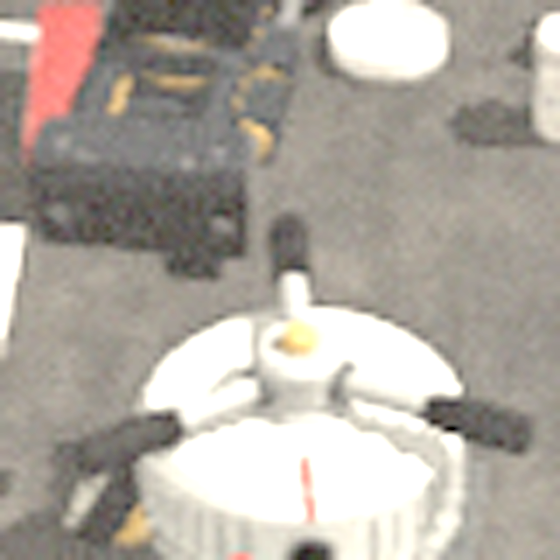

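Run:
```python
import numpy as np
c=np.array([585.9,-90.6]); s=np.array([537,-27,80]); r=77
prev=s
L=[]
for i,ph in enumerate(np.arange(128,-258,-15)):
    a=np.radians(ph); z=81-10*max(0,(114-ph))/360
    p=np.array([*(c+r*np.array([np.cos(a),np.sin(a)])),z]); L.append((ph,p))
base=s
for i,(ph,p) in enumerate(L):
    print(ph,(p-base).round(1).tolist())
    if i%5==4: base=p.round(0); print('base',base)
```

```text
128 [1.5, -2.9, 1.0]
113 [18.8, 7.3, 1.0]
98 [38.2, 12.7, 0.6]
83 [58.3, 12.8, 0.1]
68 [77.7, 7.8, -0.3]
base [615. -19.  80.]
53 [17.2, -10.1, -0.7]
38 [31.6, -24.2, -1.1]
23 [41.8, -41.5, -1.5]
8 [47.2, -60.9, -1.9]
-7 [47.3, -81.0, -2.4]
base [ 662. -100.   78.]
-22 [-4.7, -19.4, -0.8]
-37 [-14.6, -36.9, -1.2]
-52 [-28.7, -51.3, -1.6]
-67 [-46.0, -61.5, -2.0]
-82 [-65.4, -66.9, -2.4]
base [ 597. -167.   76.]
-97 [-20.5, -0.0, -0.9]
-112 [-39.9, 5.0, -1.3]
-127 [-57.4, 14.9, -1.7]
-142 [-71.8, 29.0, -2.1]
-157 [-82.0, 46.3, -2.5]
base [ 515. -121.   73.]
-172 [-5.4, 19.7, 0.1]
-187 [-5.5, 39.8, -0.4]
-202 [-0.5, 59.2, -0.8]
-217 [9.4, 76.7, -1.2]
-232 [23.5, 91.1, -1.6]
base [538. -30.  71.]
-247 [17.8, 10.3, -0.0]
```

>>> play_rows(dp=[[10,3,1],[19,7,1],[38,13,0],[58,13,0],[78,8,0]], spin=[0,0,0,0,0], hand=[-1,-1,-1,-1,-1])

```text
time: 4.03
tcp_pos: [0.614, -0.0203, 0.0798]
tcp_rot: [3.142, 0.002, -0.001]
contact_force: [-4.3, -1.4, 0.6]
width: 0.0006
```

```bash
python3 look.py 5
```

```text
4.125 [ 0.6155 -0.0209  0.0798] [-1.3 -0.3 -0.4]
```

View pics/z5.png

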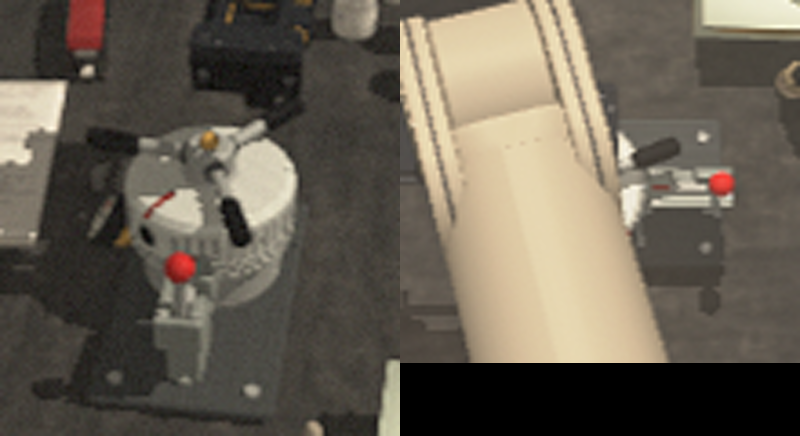

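>>> play_rows(dp=[[17,-10,-1],[32,-24,-1],[42,-41,-1],[47,-61,-2],[47,-81,-2]], spin=[0,0,0,0,0], hand=[-1,-1,-1,-1,-1])

```text
time: 4.75
tcp_pos: [0.6611, -0.1023, 0.0781]
tcp_rot: [-3.141, -0.0, -0.001]
contact_force: [-0.2, 5.0, 0.9]
width: 0.0004
```

```bash
python3 look.py 6 side
```

```text
4.8 [ 0.6609 -0.1068  0.078 ] [-0.7 -0.6  0.9]
```

View pics/z6.png

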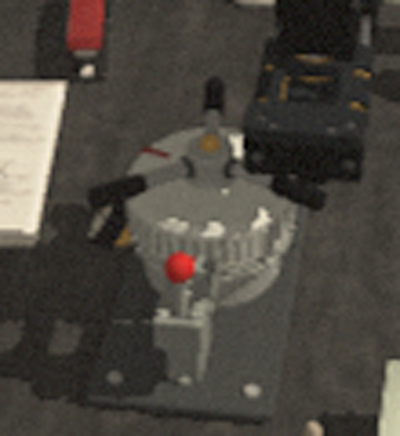

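>>> play_rows(dp=[[-5,-19,-1],[-15,-37,-1],[-29,-51,-2],[-46,-61,-2],[-65,-66,-2]], spin=[0,0,0,0,0], hand=[-1,-1,-1,-1,-1])

```text
time: 5.42
tcp_pos: [0.5955, -0.1694, 0.0764]
tcp_rot: [3.141, -0.002, -0.002]
contact_force: [4.4, 2.0, 0.3]
width: 0.0004
```

>>> play_rows(dp=[[-20,0,-1],[-40,4,-1],[-57,14,-2],[-72,28,-2],[-82,46,-3]], spin=[0,0,0,0,0], hand=[-1,-1,-1,-1,-1])

```text
time: 6.05
tcp_pos: [0.5136, -0.1238, 0.0737]
tcp_rot: [3.139, -0.002, -0.004]
contact_force: [4.1, -2.4, 2.9]
width: 0.0004
```

```bash
python3 look.py 7
```

```text
6.15 [ 0.5128 -0.1208  0.0732] [-0.5  0.3 -0.6]
```

View pics/z7.png

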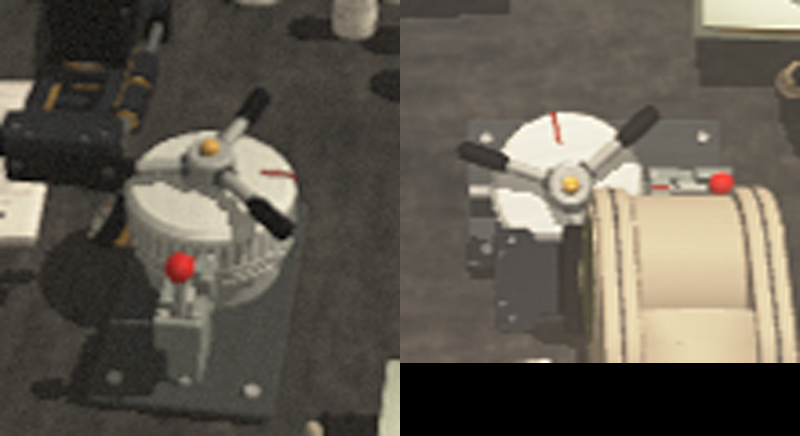

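>>> play_rows(dp=[[-5,20,0],[-5,40,0],[0,59,-1],[9,77,-1],[17,85,-2]], spin=[0,0,0,0,0], hand=[-1,-1,-1,-1,-1])

```text
time: 6.78
tcp_pos: [0.5308, -0.0368, 0.0708]
tcp_rot: [3.141, 0.001, -0.001]
contact_force: [-1.7, -4.0, 4.7]
width: 0.0004
```

```bash
python3 look.py 8
```

```text
6.875 [ 0.5311 -0.0361  0.0706] [-0.6 -0.4 -0.5]
```

View pics/z8.png

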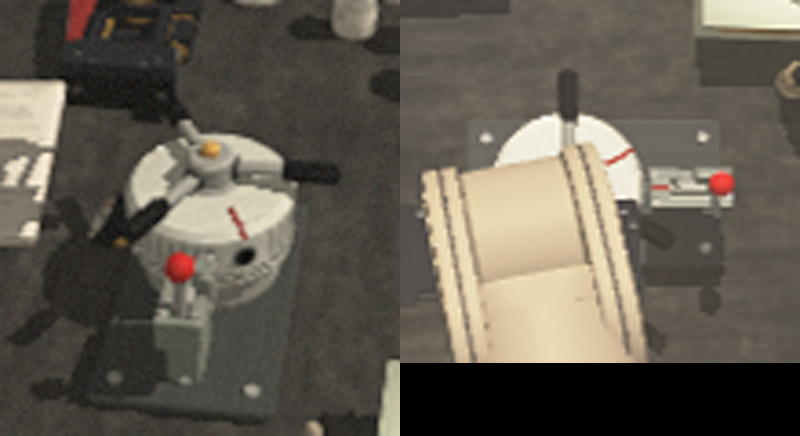

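```bash
cat > fit.py <<'E'
from h import *
P=(.5859,-.0906,1.5606)
def fit(obs,th0,bolt=.0006):
    ft=pickle.load(open("top0.pkl","rb"));fs=pickle.load(open("side0.pkl","rb"));F={"t":ft,"s":fs}
    res=lambda p:np.concatenate([proj(F[c],model(*P,p[0],bolt)[n])[0]-[u,v] for c,n,u,v in obs])
    o=least_squares(res,[th0]); print("theta",o.x,np.degrees(o.x),res(o.x).reshape(-1,2).round(1).tolist()); return o.x[0]
E
python3 - <<'E'
from fit import *
fit([("t","tip3",346.2,196.3),("t","mark",363.8,216.4),("s","tip3",332,217.5),("s","mark",307.3,235)],.4)
E
```

```text
theta [0.51943765] [29.7615849] [[-0.4, -2.0], [-0.6, -0.8], [0.2, 0.6], [-1.5, -1.8]]
```

>>> play_rows(dp=[[6,6,0],[12,10,0],[18,14,0],[24,16,0],[24,16,0]], spin=[0,0,0,0,0], hand=[-1,-1,-1,-1,-1])

```text
time: 7.5
tcp_pos: [0.5555, -0.0203, 0.0711]
tcp_rot: [-3.141, -0.0, -0.001]
contact_force: [-1.0, 0.2, 0.4]
width: 0.0005
```

```bash
python3 look.py 9
python3 - <<'E'
from h import *
for n,(a,b,c,d) in(("side",(190,250,260,340)),("top",(185,245,330,410))):
    f=pickle.load(open(n+"9.pkl","rb"))["img"]; cv2.imwrite(f"pics/{n}9c.png",cv2.resize(f[a:b,c:d],None,fx=8,fy=8,interpolation=cv2.INTER_CUBIC))
E
```

```text
7.6 [ 0.5553 -0.0204  0.0712] [ 0.   0.5 -0.3]
```

View pics/side9c.png

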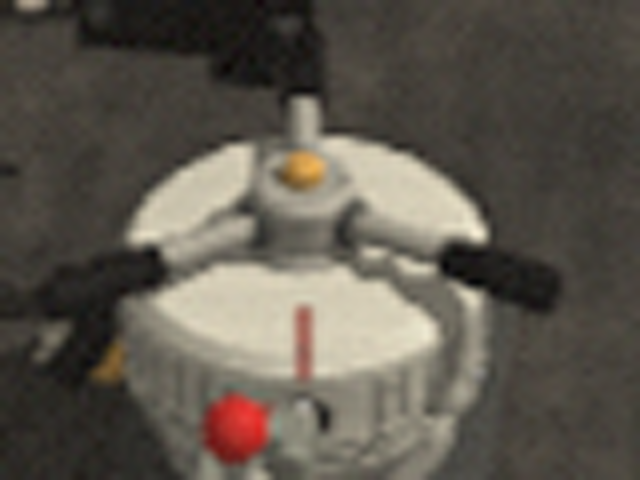

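View pics/top9c.png

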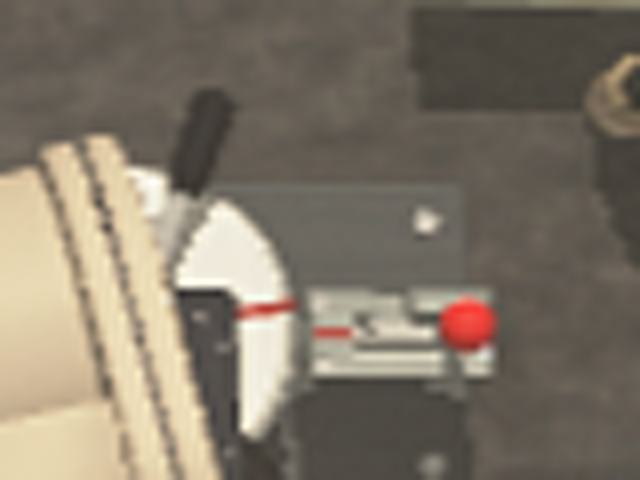

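Run:
```python
from fit import *
t=fit([("t","tip3",356.6,197.4),("t","mark",366.7,223.0),("s","tip3",329,225.8),("s","mark",297.9,237)],.1)
ft=pickle.load(open("top0.pkl","rb"));fs=pickle.load(open("side0.pkl","rb"))
R=rot(1.5606)
for z in(.084,.094):
  for x in(-.04,-.06,-.07,-.08): 
    X=R@[x,0,z]+[.5859,-.0906,0]; print(z,x,proj(ft,X).round(1),proj(fs,X).round(1))
```

```text
theta [0.15819339] [9.06381376] [[0.2, -1.1], [-1.0, -0.6], [-0.3, 0.3], [-0.5, -2.5]]
0.084 -0.04 [[358.9 225.9]] [[295.1 232.2]]
0.084 -0.06 [[365.6 225.8]] [[293.7 237.4]]
0.084 -0.07 [[368.9 225.8]] [[293.1 240. ]]
0.084 -0.08 [[372.3 225.8]] [[292.4 242.8]]
0.094 -0.04 [[359.3 225.7]] [[295.  229.2]]
0.094 -0.06 [[366.  225.6]] [[293.7 234.4]]
0.094 -0.07 [[369.4 225.6]] [[293.  237.1]]
0.094 -0.08 [[372.8 225.6]] [[292.3 239.8]]
```

>>> play_rows(dp=[[3,1,0],[6,2,0],[9,4,0],[9,4,0]], spin=[0,0,0,0], hand=[-1,-1,-1,-1])

```text
time: 8.1
tcp_pos: [0.5642, -0.0168, 0.0711]
tcp_rot: [-3.142, -0.0, -0.001]
contact_force: [-2.1, -2.1, 0.0]
width: 0.0005
```

```bash
cat > c.py <<'E'
import sys
from h import *
from bench import r
t=sys.argv[1]; o=[]
for n,(a,b,c,d) in(("side",(190,250,270,320)),("top",(190,250,340,390))):
    f=r.grab_frame(n); pickle.dump(f,open(f"{n}{t}.pkl","wb"));cv2.imwrite(f"pics/{n}{t}.png",f["img"]); o.append(cv2.resize(f["img"][a:b,c:d],None,fx=8,fy=8,interpolation=cv2.INTER_CUBIC))
cv2.imwrite(f"pics/c{t}.png",np.hstack(o)); s=r.get_state(); print(s["time"],s["tcp_pos"].round(4),s["contact_force"].round(1))
E
python3 c.py 10
```

```text
8.2 [ 0.5642 -0.0168  0.0711] [-0.7 -1.2 -0.5]
```

View pics/c10.png

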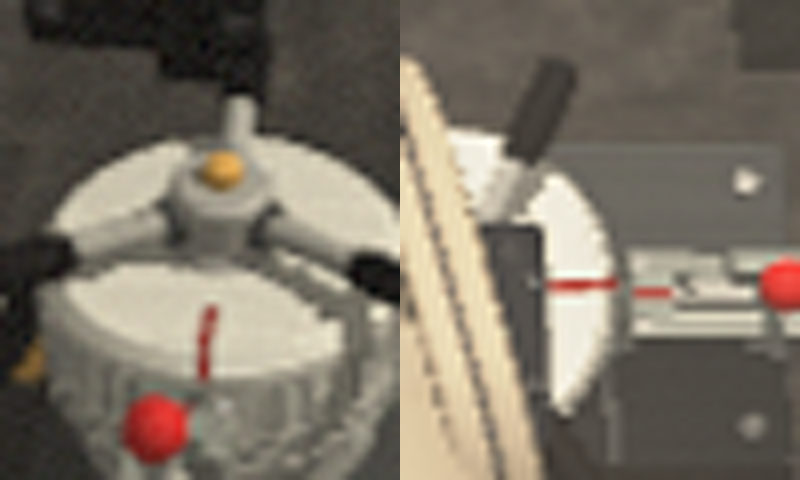

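>>> play_rows(dp=[[2,1,0],[4,1,0],[4,1,0]], spin=[0,0,0], hand=[-1,-1,-1])

```text
time: 8.57
tcp_pos: [0.568, -0.0159, 0.0711]
tcp_rot: [-3.142, -0.0, -0.001]
contact_force: [-2.1, -2.1, 0.6]
width: 0.0006
```

```bash
python3 c.py 11
```

```text
8.675 [ 0.568  -0.0159  0.0711] [-2.  -1.8  0.1]
```

View pics/c11.png

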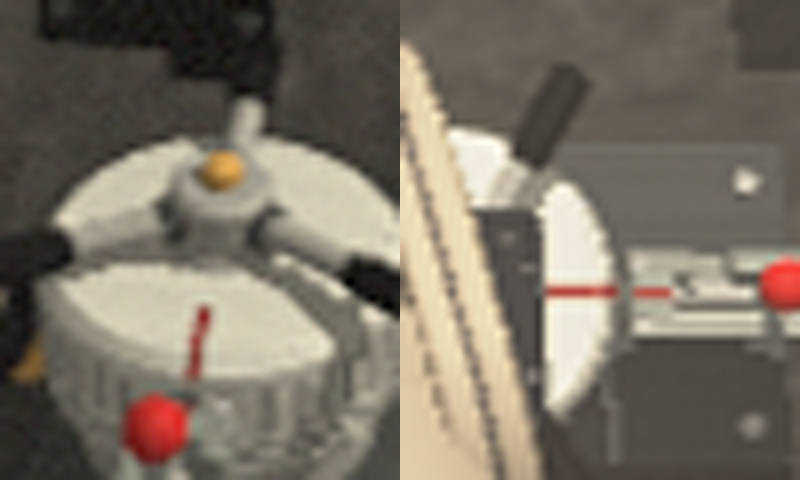

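>>> play_rows(dp=[[-10,-2,0],[-18,-2,30],[-18,-10,80],[-10,-60,100],[0,-115,100]], spin=[0,0,0,0,0], hand=[-1,-1,-1,-1,-1])

```text
time: 9.3
tcp_pos: [0.5694, -0.1314, 0.174]
tcp_rot: [3.14, -0.005, 0.001]
contact_force: [1.7, -0.8, -0.6]
width: 0.0001
```

>>> play_rows(dp=[[8,-45,0],[15,-95,0],[15,-127,0],[15,-127,-40],[15,-127,-75]], spin=[0,0,0,0,0], hand=[-1,-1,-1,-1,-1])

```text
time: 9.93
tcp_pos: [0.5828, -0.2582, 0.0953]
tcp_rot: [-3.142, -0.001, -0.002]
contact_force: [0.7, -0.6, 0.7]
width: 0.0005
```

```bash
python3 look.py 12
```

```text
10.025 [ 0.5804 -0.257   0.0924] [-0.6  0.5 -0.5]
```

View pics/z12.png

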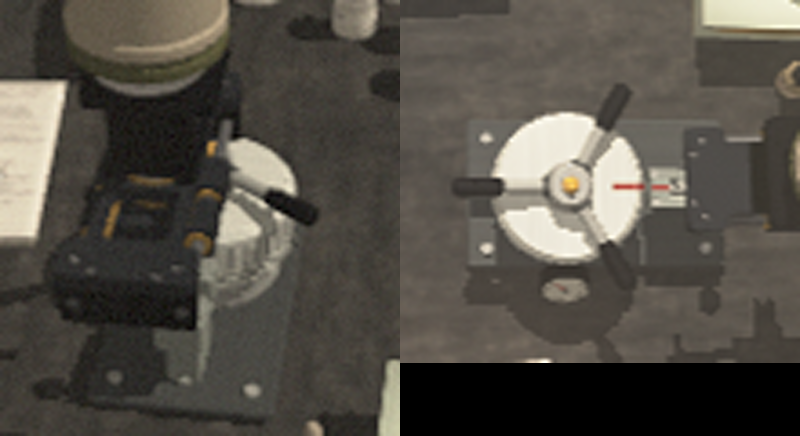

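>>> play_rows(dp=[[1,0,-10],[1,0,-19],[1,5,-19],[1,12,-19],[1,18,-19]], spin=[0,0,0,0,0], hand=[-1,-1,-1,-1,-1])

```text
time: 10.65
tcp_pos: [0.5843, -0.2391, 0.0776]
tcp_rot: [3.141, -0.001, -0.001]
contact_force: [-0.5, 0.1, 0.8]
width: 0.0004
```

>>> play_rows(dp=[[0,4,0],[0,8,0],[0,12,0],[0,14,0]], spin=[0,0,0,0], hand=[-1,-1,-1,-1])

```text
time: 11.15
tcp_pos: [0.5839, -0.2263, 0.0771]
tcp_rot: [3.141, -0.0, -0.002]
contact_force: [-0.7, -1.4, -0.3]
width: 0.0006
```

>>> play_rows(dp=[[0,2,0],[0,4,0],[0,6,0]], spin=[0,0,0], hand=[-1,-1,-1])

```text
time: 11.52
tcp_pos: [0.5839, -0.22, 0.0771]
tcp_rot: [3.141, -0.0, -0.002]
contact_force: [1.2, -2.5, 0.2]
width: 0.0005
```

```bash
python3 look.py 13
```

```text
11.625 [ 0.584  -0.2196  0.0771] [ 1.  -1.2 -0.7]
```

View pics/z13.png

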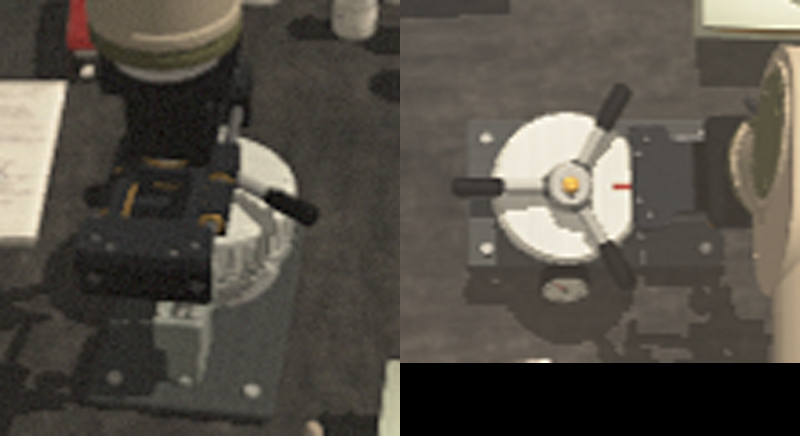

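>>> play_rows(dp=[[0,2,0],[0,4,0],[0,6,0]], spin=[0,0,0], hand=[-1,-1,-1])

```text
time: 12.0
tcp_pos: [0.5839, -0.2138, 0.0771]
tcp_rot: [3.142, -0.0, -0.001]
contact_force: [0.7, -2.0, 0.8]
width: 0.0003
```

>>> play_rows(dp=[[0,2,0],[0,4,0],[0,4,0]], spin=[0,0,0], hand=[-1,-1,-1])

```text
time: 12.38
tcp_pos: [0.5839, -0.2096, 0.0771]
tcp_rot: [-3.141, 0.0, -0.001]
contact_force: [0.1, -0.5, 0.3]
width: 0.0005
```

>>> play_rows(dp=[[0,2,0],[0,4,0],[0,4,0]], spin=[0,0,0], hand=[-1,-1,-1])

```text
time: 12.75
tcp_pos: [0.5837, -0.2077, 0.0772]
tcp_rot: [3.139, -0.0, -0.003]
contact_force: [0.3, -6.5, 0.4]
width: 0.0004
```

>>> play_rows(dp=[[0,2,0],[0,3,0],[0,3,0]], spin=[0,0,0], hand=[-1,-1,-1])

```text
time: 13.12
tcp_pos: [0.5835, -0.2071, 0.0773]
tcp_rot: [3.137, -0.0, -0.005]
contact_force: [0.3, -12.1, -1.0]
width: 0.0005
```

>>> play_rows(dp=[[0,-20,0],[-20,-50,20],[-60,-90,60],[-100,-120,60]], spin=[0,0,0,0], hand=[-1,-1,-1,-1])

```text
time: 13.62
tcp_pos: [0.4845, -0.3243, 0.1395]
tcp_rot: [3.141, -0.004, -0.0]
contact_force: [0.5, -0.9, -0.5]
width: 0.0003
```

```bash
python3 look.py 14; python3 c.py 15
```

```text
13.725 [ 0.4791 -0.329   0.1377] [ 0.9 -0.1 -0.4]
13.825 [ 0.4832 -0.3237  0.1371] [-0.2  0.9 -0.2]
```

View pics/z14.png

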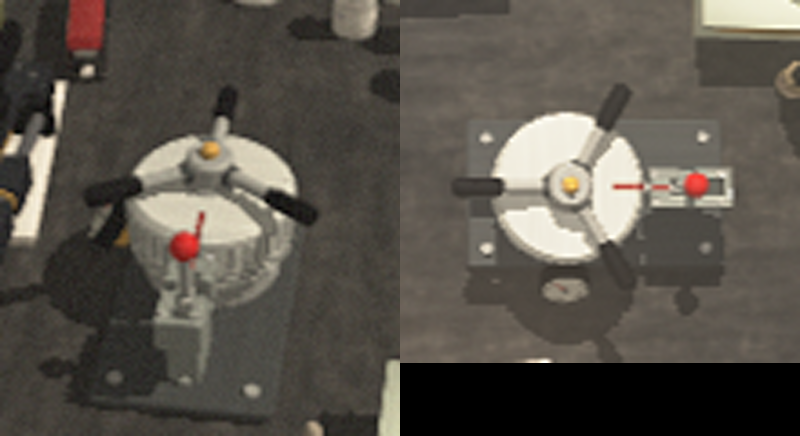

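View pics/c15.png

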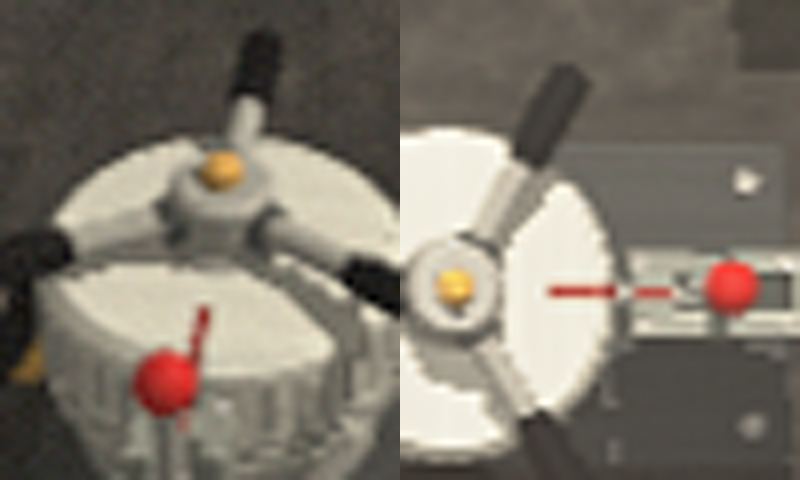

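Run:
```python
from h import *
ft=pickle.load(open("top15.pkl","rb"));fs=pickle.load(open("side15.pkl","rb"))
for f,uv in((ft,(381.5,226.0)),(fs,(270+166/8,190+382/8))):
  for b in(.016,.018,.02,.022): print(b,proj(f,model(.5859,-.0906,1.5606,0,b)["knob"]),uv)
def m(f):
    h=cv2.cvtColor(f["img"],cv2.COLOR_BGR2HSV);k=(((h[...,0]<8)|(h[...,0]>172))&(h[...,1]>170)&(h[...,2]>110)).astype(np.uint8)
    n,l,s,c=cv2.connectedComponentsWithStats(k); return [(s[i,4],c[i].round(1).tolist()) for i in range(1,n) if s[i,4]>8 and 270<c[i][0]<400 and 190<c[i][1]<260]
for n in("top0","top15","side0","side15"): print(n,m(pickle.load(open(n+".pkl","rb"))))
def tri(ut,us):
    P=[np.array(f["camera_matrix"])@np.c_[f["R"],f["t"]] for f in(ft,fs)]
    X=cv2.triangulatePoints(P[0],P[1],np.array(ut,float),np.array(us,float));return (X[:3]/X[3]).ravel()
print(tri((388.5,225.5),(289.4,243.6)),tri((381.5,225.8),(290.7,237.6)))
```

```text
0.016 [[383.06410671 224.91729356]] (381.5, 226.0)
0.018 [[382.37422008 224.92343454]] (381.5, 226.0)
0.02 [[381.68431983 224.92957563]] (381.5, 226.0)
0.022 [[380.99440597 224.93571685]] (381.5, 226.0)
0.016 [[290.10305067 239.1403518 ]] (290.75, 237.75)
0.018 [[290.25194397 238.57398316]] (290.75, 237.75)
0.02 [[290.40030716 238.00963098]] (290.75, 237.75)
0.022 [[290.54814306 237.44728451]] (290.75, 237.75)
top0 [(np.int32(26), [387.9, 224.8])]
top15 [(np.int32(25), [381.0, 225.4])]
side0 [(np.int32(43), [289.0, 243.0])]
side15 [(np.int32(40), [290.3, 237.5])]
[ 0.58426848 -0.21204206  0.11977246] [ 0.58384776 -0.19163296  0.12019264]
```

>>> play_rows(dp=[[20,50,0],[45,100,0],[59,130,0],[59,130,-35],[59,130,-62]], spin=[0,0,0,0,0], hand=[-1,-1,-1,-1,-1])

```text
time: 14.45
tcp_pos: [0.5436, -0.1902, 0.0736]
tcp_rot: [-3.14, 0.0, 0.002]
contact_force: [-0.2, -0.3, 1.3]
width: 0.0005
```

```bash
python3 look.py 16 side
```

```text
14.5 [ 0.5414 -0.19    0.07  ] [-1.9 -0.9 -3.9]
```

View pics/z16.png

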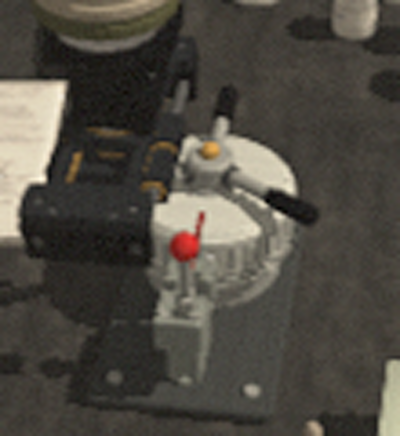

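>>> play_rows(dp=[[0,0,0],[8,0,0],[16,0,0],[22,0,0],[28,0,0]], spin=[0,0,0,0,0], hand=[-1,-1,-1,-1,-1])

```text
time: 15.12
tcp_pos: [0.5714, -0.193, 0.0753]
tcp_rot: [3.141, -0.0, -0.001]
contact_force: [0.3, -0.1, -0.1]
width: 0.0003
```

```bash
python3 look.py 17 side
```

```text
15.175 [ 0.572  -0.1928  0.0752] [-1.   0.8  0.8]
```

View pics/z17.png

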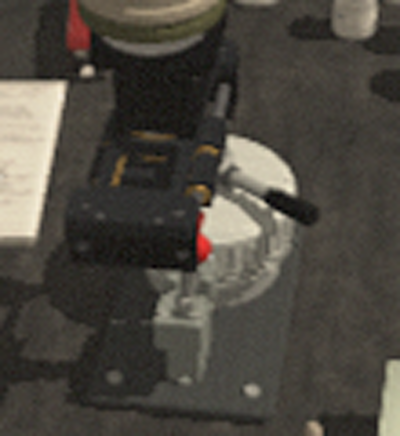

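>>> play_rows(dp=[[7,0,0],[14,0,-1],[21,0,-2],[28,0,-3],[32,0,-4]], spin=[0,0,0,0,0], hand=[-1,-1,-1,-1,-1])

```text
time: 15.8
tcp_pos: [0.6034, -0.1928, 0.071]
tcp_rot: [-3.142, -0.0, -0.001]
contact_force: [-0.6, 0.2, -0.3]
width: 0.0006
```

```bash
python3 look.py 18
```

```text
15.9 [ 0.6034 -0.1928  0.071 ] [0.1 0.1 1.2]
```

View pics/z18.png

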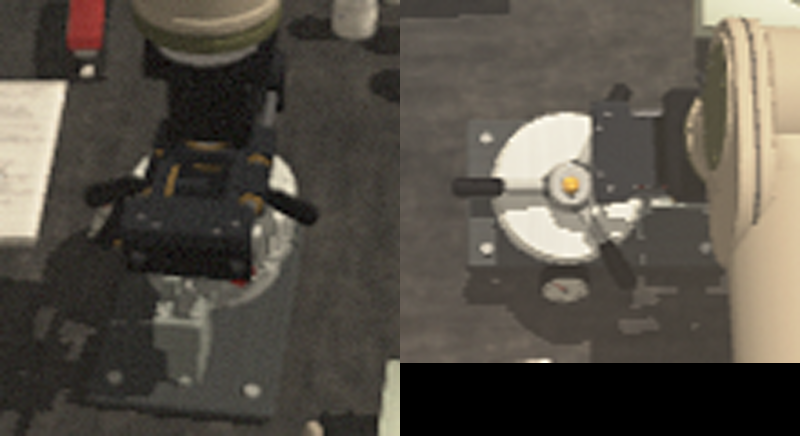

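>>> play_rows(dp=[[-6,0,5],[-6,0,40],[-40,-40,70],[-90,-80,70],[-110,-110,70]], spin=[0,0,0,0,0], hand=[-1,-1,-1,-1,-1])

```text
time: 16.52
tcp_pos: [0.4901, -0.3054, 0.1422]
tcp_rot: [3.139, -0.0, -0.004]
contact_force: [1.0, 0.2, -0.1]
width: 0.0007
```

```bash
python3 look.py 19
```

```text
16.625 [ 0.4892 -0.3081  0.1417] [-0.1  0.2 -0.6]
```

View pics/z19.png

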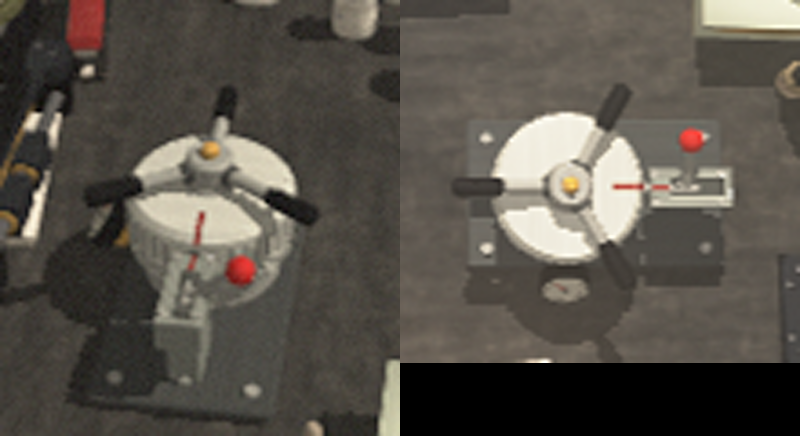

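>>> play_rows(dp=[[35,30,0],[80,65,0],[115,95,0],[136,110,0],[136,110,-20]], spin=[0,0,0,0,0], hand=[-1,-1,-1,-1,-1])

```text
time: 17.25
tcp_pos: [0.6313, -0.1898, 0.1221]
tcp_rot: [-3.141, -0.004, 0.003]
contact_force: [-0.8, -0.4, -0.6]
width: 0.0006
```

>>> play_rows(dp=[[0,0,-20],[0,0,-32],[0,0,-40],[0,0,-48],[0,0,-54]], spin=[0,0,0,0,0], hand=[-1,-1,-1,-1,-1])

```text
time: 17.88
tcp_pos: [0.6294, -0.1932, 0.0673]
tcp_rot: [3.141, -0.001, -0.002]
contact_force: [1.0, 0.0, 1.0]
width: 0.0004
```

Now command z = 67; continue down gently.

>>> play_rows(dp=[[0,0,-3],[0,0,-6],[0,0,-9],[0,0,-9]], spin=[0,0,0,0], hand=[-1,-1,-1,-1])

```text
time: 18.38
tcp_pos: [0.6287, -0.1929, 0.0578]
tcp_rot: [-3.142, 0.001, -0.001]
contact_force: [-0.4, 0.9, -0.4]
width: 0.0003
```

>>> play_rows(dp=[[0,0,-2],[0,0,-4],[0,0,-4]], spin=[0,0,0], hand=[-1,-1,-1])

```text
time: 18.75
tcp_pos: [0.6287, -0.1929, 0.0538]
tcp_rot: [3.142, 0.0, -0.001]
contact_force: [0.0, 0.6, 0.0]
width: 0.0006
```

```bash
python3 look.py 20
```

```text
18.85 [ 0.6288 -0.193   0.054 ] [ 0.4 -0.5 -0. ]
```

View pics/z20.png

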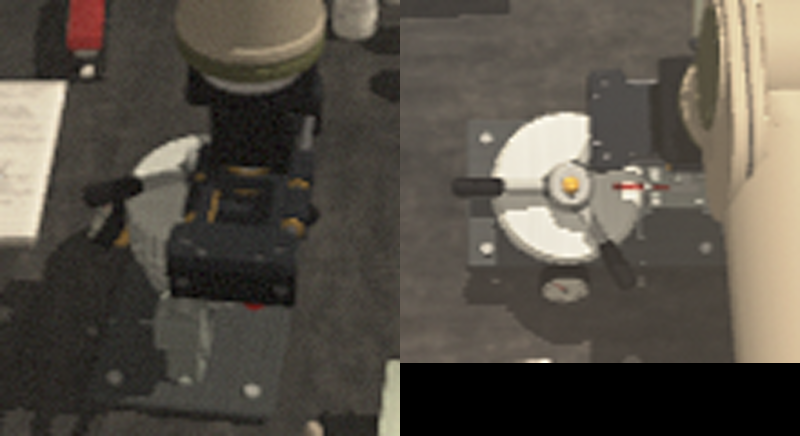

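>>> play_rows(dp=[[0,0,-2],[0,0,-4],[0,0,-4]], spin=[0,0,0], hand=[-1,-1,-1])

```text
time: 19.23
tcp_pos: [0.6288, -0.1929, 0.0498]
tcp_rot: [-3.142, 0.0, -0.001]
contact_force: [-0.3, -0.7, 0.3]
width: 0.0004
```

>>> play_rows(dp=[[0,0,-2],[0,0,-4],[0,0,-4]], spin=[0,0,0], hand=[-1,-1,-1])

```text
time: 19.6
tcp_pos: [0.6295, -0.1931, 0.0479]
tcp_rot: [3.141, -0.001, -0.001]
contact_force: [-5.0, 1.0, 14.7]
width: 0.0006
```

>>> play_rows(dp=[[0,0,15],[0,0,55],[-30,-40,90],[-80,-80,90],[-120,-110,90]], spin=[0,0,0,0,0], hand=[-1,-1,-1,-1,-1])

```text
time: 20.23
tcp_pos: [0.5072, -0.3049, 0.1368]
tcp_rot: [3.14, -0.0, -0.003]
contact_force: [0.7, -0.0, 0.3]
width: 0.0006
```

```bash
python3 look.py 21
python3 - <<'E'
from h import *
ft=pickle.load(open("top21.pkl","rb"));fs=pickle.load(open("side21.pkl","rb"))
R=rot(1.5606)
for a in(1.2,1.3,1.4,1.45):
    X=R@[-.1,-.048*np.sin(a),.072+.048*np.cos(a)]+[.585,-.0912,0]
    p=proj(ft,X)[0];q=proj(fs,X)[0]; print(a,p.round(1),q.round(1),"crop",((p-[300,175])*3.636+[400,0]).round(),((q-[240,170])*3.636).round())
def m(f):
    h=cv2.cvtColor(f["img"],cv2.COLOR_BGR2HSV);k=(((h[...,0]<8)|(h[...,0]>172))&(h[...,1]>170)&(h[...,2]>90)).astype(np.uint8)
    n,l,s,c=cv2.connectedComponentsWithStats(k); return [(s[i,4],c[i].round(1).tolist()) for i in range(1,n) if s[i,4]>8 and 270<c[i][0]<400 and 190<c[i][1]<265]
print(m(ft),m(fs))
P=[np.array(f["camera_matrix"])@np.c_[f["R"],f["t"]] for f in(ft,fs)]
a=m(ft);b=m(fs)
if len(a)and len(b):
    a=max(a)[1];b=max(b)[1];X=cv2.triangulatePoints(P[0],P[1],np.array(a)+.4,np.array(b)+.4);print((X[:3]/X[3]).ravel())
E
```

```text
20.325 [ 0.5039 -0.3088  0.1364] [ 0.1 -1.5  0.4]
1.2 [379.1 210.9] [308.6 248.6] crop [687. 131.] [250. 286.]
1.3 [378.8 210.6] [309.2 250. ] crop [686. 129.] [252. 291.]
1.4 [378.5 210.4] [309.7 251.4] crop [686. 129.] [253. 296.]
1.45 [378.4 210.4] [309.8 252.1] crop [685. 129.] [254. 299.]
[(np.int32(24), [378.3, 210.0])] [(np.int32(38), [310.4, 252.2])]
[ 0.63286606 -0.19253179  0.07693952]
```

View pics/z21.png

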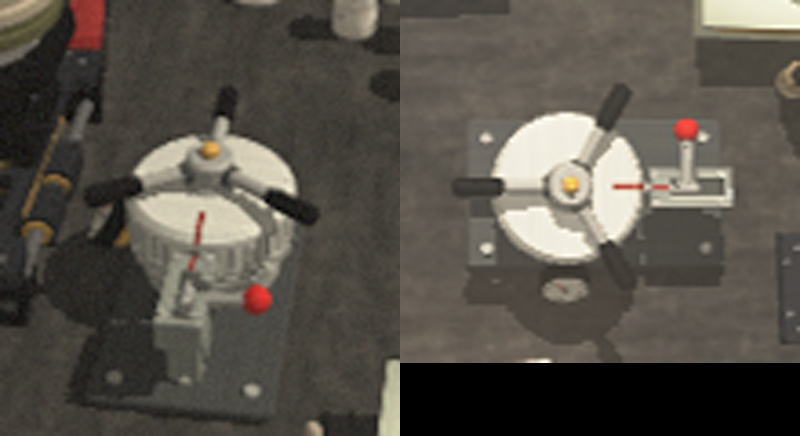

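Run:
```python
import cv2,numpy as np
a=cv2.imread("pics/top0.png");b=cv2.imread("pics/top21.png")
for n,(x0,y0,x1,y1) in dict(jars=(150,150,275,255),drop=(395,180,445,215)).items(): print(n,np.abs(a[y0:y1,x0:x1].astype(int)-b[y0:y1,x0:x1]).max(2).__gt__(40).sum())
from bench import r
r.close_job()
```

```text
jars 0
drop 0
the job is handed in; nothing more can be done
```

The pot is closed and bolted, and I handed the job in at about 20 s on the robot's clock.

**Lid:** I pushed one arm clockwise for about 1.03 turns with shut fingers. The red mark on the lid lines up with the bracket line to within a pixel. The side pictures show no red band, though I did not check for it separately.

**Bolt:** I pushed it in by the knob until it stopped firmly at 12 N, with nothing striking the rim on the way. The images put its travel at about 20.5 to 22 mm. I take it as fully home because the handle tipped over freely afterwards.

**Handle:** I swung it down sideways and pressed until it stopped at about 15 N. The knob then measured at (0.633, -0.193, 0.077) m, within 1 mm of the expected 0.078 m height for fully down.

**Other items:** The picture areas around the jars, petri dish and dropper bottles are unchanged from the first picture. The gripper was well clear and touching nothing at hand-in.

**What disagreed:** The shut fingertips stood about 30 mm higher than the reported tool position. The first push passed above the arm without touching it, and I corrected for the difference from then on. The final press stopped about 9 mm lower than that correction predicted. I did not resolve this, but the knob's own measured position shows the handle fully down.

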